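Weigh a canister on the kitchen beam scale

TASK

Weigh the orange-knobbed canister on the kitchen beam scale: carry it upright, hang it gently by its crossbar in the notch at the short end of the beam, and let go. Then, with a light grip and without pushing on the beam itself, slide the brass poise along until the beam stays level by itself. Leave the green canister and the other kitchen things where they stand.

Things in the scene. Friction and masses are not known exactly. Their poses are not given: they have to be found in the camera images.
- stand: White beam scale, fixed. Origin: foot of the column, on the counter; y runs along the level beam to the load end, x is the pivot axis, z up. Base plate 130 mm in x, y -280 to +90, 20 mm thick; column 50 x 36 mm; pivot at z = 215 mm, its cheeks reach 237 mm. A gate of two thin posts (x +-22, y -250, up to z 230 mm) has red marks at the level height of the beam's red tip.
- pivot (a point): Pivot of the beam, on the bar's centre line. Steel bar 16 mm wide, 12 mm deep, reaching 106 mm from here to the load side and 230 mm to the poise side. Level when: load kg x 90 mm = 0.35 kg x poise distance in mm + 9 kg mm (the bar's own overhang). Frame as the beam's: y along it to the load end.
- beam (a joint): Tilt of the beam, rad: 0 level, positive = load end (stand +y) up; stops at -0.12 and +0.12. Unladen it rests at +0.12; with the load hung and the poise still near the pivot, at -0.12. It swings freely, damped (settles in about 1.5 s). Off the stops, each mm of poise travel outwards tilts it by about +0.0055 rad; rubbing in the notch can shift the balance by some mm.
- notch (a point): Where the centre line of the canister's crossbar rests in the V notch on top of the beam, 90 mm from the pivot on the load side, 10 mm above it when level. Frame as the beam's: y along the beam to the load end, x across. The V is 16 mm wide in x, its 45 degree walls rise 11 mm above this point (at most) and stand about 20 mm apart along the beam at the top.
- beam_tip (a point): Centre of the red far end of the beam on the poise side, 230 mm from the pivot; at level it is 215 mm above the counter.
- poise (a joint): Slide of the poise along the beam in m, 0 to 0.165, growing away from the pivot; poise distance from the pivot = 0.035 + this value. The poise stays where it is left; sliding it takes about 2 to 3 N.
- poise_knob (a point): Grip point on the poise: on the axis of its upright black square knob, 16 x 16 mm, which rises 14 to 60 mm above the beam's centre line; this point is 42 mm above that line. Frame as the beam's: y along the beam to the load end.
- poise_block (a point): Centre of the poise's brass block (44 mm across the beam, 30 mm along it, 40 mm high, 0.35 kg with knob), which rides around the beam.
- load_can (a point): Middle of the body of the canister to be weighed: steel, 79 mm in diameter, 93 mm high with orange lid and band, 0.45 to 0.8 kg (not known beforehand), standing on the counter; this point is 46 mm above its underside.
- load_knob (a point): Grip point on the orange square lifting knob (16 x 16 mm, flats along its x and y; from 27 mm below to 19 mm above this point) on top of the orange canister. z up, x along the crossbar. It is 176 mm above the canister's underside.
- load_bar (a point): Middle of the orange canister's round crossbar (6 mm thick, along x of this frame), 29 mm below the grip point and 54 mm above the lid. Two uprights, 30 mm either side, join it to the lid: the end of the beam passes between them, over the lid and under the bar.
- spare_knob (a point): Same point on the other canister, alike but with green knob, lid and band; not to be touched.
- glass: Drinking glass 70 mm wide, 120 mm high, bystander. Origin under its centre.
- sauce: Sauce jar 80 mm wide, 150 mm high, orange cap, bystander. Origin under its centre.
- mug: Blue mug 80 mm wide, 90 mm high, bystander. Origin under its centre.
Mind the look-alikes: they are no part of the job. Leave any purple look-alike of the part that bears load_can alone.

How it is judged:
By the outcome, as a careful person would: the job done as asked, in the order asked, and still so for the second after the job is handed in, with the robot touching nothing.
It also fails if it takes over 64 s, if anything falls off the work surface, if the arm or the gripper's body presses on something with over 40 N, if the wrist force passes 120 N, or if a joint passes its speed limit or range.

ROBOT

A 6-joint arm with a two-finger parallel gripper is mounted at the origin on the work surface. World frame = base frame: x ahead of the robot, y to its left, z up, the work surface at z = 0. Lengths are in m, angles in rad, forces in N, time in s.
With the tool pointing down it reaches from about 0.35 to 0.8 m from the base axis. Payload 7.3 kg.
Tool frame: the origin (TCP) lies between the finger pads; the fingertips stand 25 mm ahead of it and the grasp point (between the pads) lies 6 mm ahead of it (r.tip_extent is the distance from the TCP to the fingertips, in m); z points along the fingers, y is the line along which they close (so a half turn about z gives the same grasp; the last joint's range is limited). The gripper opens to 85 mm and grips with 20 to 120 N. Pads are 22 mm wide; open, the fingers measure 114 mm over their backs; the gripper's body (76 mm by 85 mm) begins 54 mm behind the grasp point. The pads swing forward as they close: fully open they stand 13 mm farther back than shut.
Start: joints at [1.023, 0.342, 1.524, -0, 1.275, -0.146], TCP at [0.205, 0.483, 0.256] pointing down, gripper open.
Joint ranges: [-2.53, 2.53], [-0.77, 2.02], [0.04, 2.7], [-1, 4.14], [0.28, 2.66], [-3.11, 3.11]. Speed limits (rad/s): [2.57, 2.57, 3.14, 3.14, 3.14, 3.14].

INTERFACE

Orientations are given as a unit quaternion [x, y, z, w].
In Python, from workcell import r, command_gripper, optics gives the robot as it stands. The module is installed in compiled form; this text tells all that it offers. Calls block until the motion is done:
- r.reach(position, orientation): joint-space move of the TCP to a pose.
- r.move_straight(position, orientation=None, speed=0.15, max_force=None): straight line of the TCP; orientation=None keeps the orientation; speed is the mean speed in m/s. With max_force (N) it stops when the force on the tool has changed by that much, and returns True; else False.
- r.movej(angles): joint-space move.
- command_gripper(opening, force=None): finger opening in m; force is the grip in N (None keeps the last); returns when the fingers have stopped.
- r.hold(seconds).
- r.solve_ik(position, orientation): joint angles nearest the present ones, or None.
- r.read_state(): the state.
- optics.get_image(name): name is "side" or "top"; returns (picture, depth): 420x560x3 uint8, red, green, blue; 420x560 float32, m along the optical axis (not along the pixel's ray), 0 where there is no reading.
- optics.camera_model(name): a dict with "K" (3x3 intrinsics, pixels), "R" (3x3) and "t" (3): a world point X has camera coordinates R X + t. Camera axes: x right, y down, z forward; pixel columns grow to the right and rows downward; lengths in m; the calibration is good to about 2 mm. A picture is of the moment at which its call begins. camera_model takes no time and is no camera call.
A pose or a line that the arm cannot do raises r.PlanningError and nothing moves.
- r.finish_job(): hands the job in; it is judged then, once.
The state is a dict: "time_s": time; "joint_positions": joint angles; "dq": joint speeds; "tau": joint torques, N m; "eef_pos": TCP position; "eef_rot": TCP orientation; "contact_force": force on the tool from outside, world axes, zero at the start; "torque": the same for the moment, N m; "grip_width": finger opening in m; "grip_force": force on a finger pad.
Only numpy, scipy, OpenCV 4.12 (cv2) and the standard library are available. Lean on these libraries where they do the work, as an engineer would, in place of code of your own. Each camera call takes 0.05 s, during which the arm holds its last target. There are 200 camera calls.

## Working session

There is one attempt and no reset: what is moved stays moved. The work goes in short steps, each a Python script; the robot and the scene stay as the last script left them, time stands still between calls to the robot, and variables do not carry over. Pictures are saved under pics/ and viewed, at most 10 in all, crops included, and the job is handed in when it is done.

```bash
mkdir -p pics; cat > h.py <<'E'
from workcell import r, command_gripper, optics
import numpy as np, cv2
def snap(n,f,crop=None,s=1):
    im,d=optics.get_image(n); np.save(f'pics/{f}_d.npy',d); cv2.imwrite(f'pics/{f}_full.png',im[:,:,::-1])
    if crop: im=im[crop[1]:crop[3],crop[0]:crop[2]]
    cv2.imwrite(f'pics/{f}.png',cv2.resize(im[:,:,::-1],None,fx=s,fy=s,interpolation=cv2.INTER_CUBIC))
    return im,d
def px2w(n,u,v,d):
    c=optics.camera_model(n); p=np.linalg.inv(c['K'])@[u,v,1]*d
    return c['R'].T@(p-c['t'])
def onz(n,u,v,z):
    c=optics.camera_model(n); o=-c['R'].T@c['t']; k=c['R'].T@np.linalg.inv(c['K'])@[u,v,1]
    return o+k*(z-o[2])/k[2]
def w2px(n,X):
    c=optics.camera_model(n); p=c['K']@(c['R']@np.array(X)+c['t']); return p[:2]/p[2]
E
python3 - <<'E'
from h import *
a,_=snap('top','top0',s=1.4); b,_=snap('side','side0',s=1.4)
for n in('top','side'):
    c=optics.camera_model(n); print(n,-c['R'].T@c['t'],c['R'][2],c['K'][0,0])
print(r.read_state())
E
```

```text
top [ 0.33046892 -0.02385413  1.32382527] [ 0.11008964  0.01682359 -0.99377927] 390.08828611897394
side [0.22807005 1.02282855 1.46968329] [ 0.13473684 -0.6141965  -0.77756584] 543.5986867477874
{'time_s': 0.1, 'joint_positions': array([ 1.02298130e+00,  3.42662252e-01,  1.52489867e+00, -2.47330564e-05,
        1.27544302e+00, -1.46008381e-01]), 'dq': array([ 7.73352095e-05, -1.31110417e-03, -2.56120861e-03, -1.51254509e-03,
       -1.08458058e-04,  2.24667609e-03]), 'tau': array([ 9.92771384e-04, -4.34449697e+01, -2.46490306e+01, -1.71628990e-04,
        4.69204926e-03, -4.92422316e-05]), 'eef_pos': array([0.20513624, 0.48290991, 0.25569864]), 'eef_rot': array([ 1.99550983e-01,  9.79887191e-01, -6.67629644e-04, -2.28792099e-04]), 'contact_force': array([ 0.01317499, -0.0172927 ,  0.09216452]), 'torque': array([ 0.00683788,  0.01949893, -0.03975038]), 'grip_force': 0.0, 'grip_width': 0.08534828394847925}
```

View pics/top0.png

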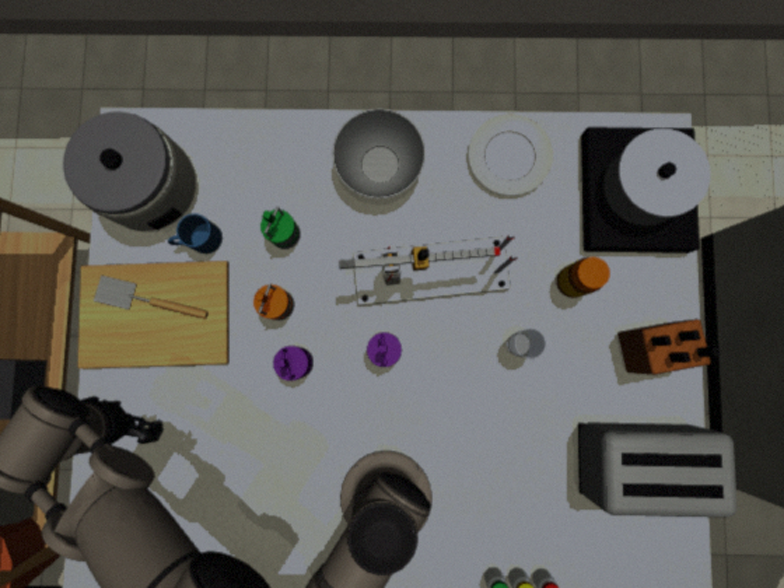

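View pics/side0.png

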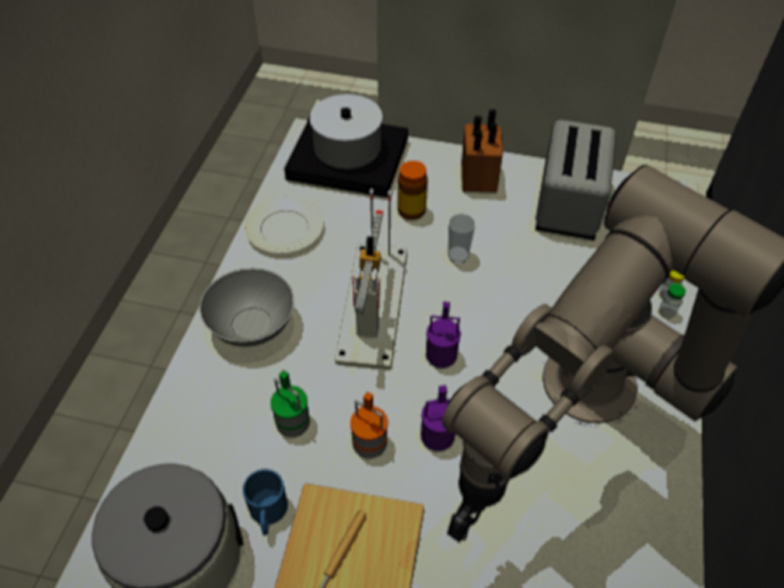

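The top view, in 1.4x pixels, shows these candidates:
- Orange-knobbed canister at (271,302).
- Green canister at (277,228).
- Purple look-alikes at (292,363) and (384,349).
- Orange-capped sauce jar at (590,275).

The one at (271,302), seen in the side view at (369,425), fits because it has an orange knob, lid and band with a crossbar. The scale has its pivot near (391,262), its load end at (345,264) and its tip at (497,251). I'll confirm the canister in an enlarged crop.

```bash
python3 - <<'E'
import cv2,numpy as np
s=cv2.imread('pics/side0_full.png');t=cv2.imread('pics/top0_full.png')
def c(im,x0,y0,x1,y1,k): return cv2.resize(im[y0:y1,x0:x1],None,fx=k,fy=k,interpolation=cv2.INTER_CUBIC)
A=c(s,240,275,290,330,6)   # 300x330
B=c(t,175,195,215,228,10)[:, :] # 400x330
C=c(t,235,160,375,220,5)  #700x300... 
C=c(t,237,165,372,210,5.18)
W=np.zeros((330+C.shape[0],700,3),np.uint8);W[:330,:300]=A;W[:330,300:]=B;W[330:,:C.shape[1]]=C[:,:700]
print(W.shape,C.shape);cv2.imwrite('pics/c1.png',W)
D=c(s,235,120,300,270,4); cv2.imwrite('pics/c2.png',D);print(D.shape)
E
python3 - <<'E'
from h import *
d=np.load('pics/top0_d.npy')
for p in [(194,216),(192,207),(198,163),(280,187),(246,188),(300,183),(355,179)]: print(p,px2w('top',*p,d[p[1],p[0]]).round(3))
E
```

```text
(563, 700, 3) (233, 699, 3)
(600, 260, 3)
(194, 216) [0.446 0.265 0.092]
(192, 207) [0.475 0.272 0.093]
(198, 163) [0.619 0.26  0.089]
(280, 187) [ 0.521 -0.009  0.225]
(246, 188) [0.514 0.087 0.236]
(300, 183) [ 0.527 -0.065  0.255]
(355, 179) [ 0.553 -0.229  0.192]
```

View pics/c1.png

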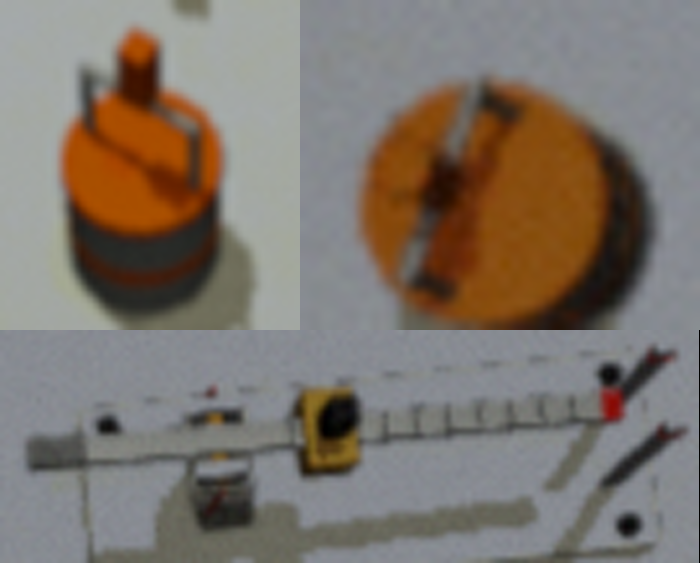

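View pics/c2.png

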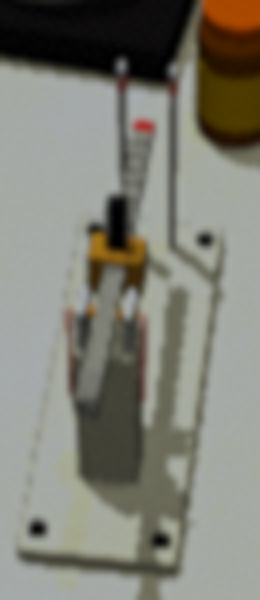

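c1 confirms it: the knob, lid and band are orange. The crossbar in the top image runs from about (193,204) to (186,223), and the side view puts the knob top at about (263,282). Pivot pins are near (279,186) and the red tip near (355,179.5). c2 shows the unladen beam tilted with its load end up.

```bash
python3 - <<'E'
from h import *
t=cv2.imread('pics/top0_full.png')
d=np.load('pics/top0_d.npy'); 
# world map
v,u=np.mgrid[0:420,0:560]; c=optics.camera_model('top')
P=(np.dstack([u,v,np.ones_like(u)])*d[...,None])@np.linalg.inv(c['K']).T; W=(P-c['t'])@c['R']
hsv=cv2.cvtColor(t,cv2.COLOR_BGR2HSV)
m=(hsv[...,0]<20)&(hsv[...,1]>120)&(abs(W[...,2]-.093)<.012)&(np.hypot(W[...,0]-.455,W[...,1]-.265)<.06)
q=W[m]; print('lid',m.sum(),q.min(0),q.max(0),cv2.minEnclosingCircle(q[:,:2].astype(np.float32)))
hi=(np.hypot(W[...,0]-.455,W[...,1]-.265)<.06)&(W[...,2]>.125); print('high',hi.sum(),W[hi].round(3)[:40].tolist())
for n,p,z in [('bar1',(193,204),.147),('bar2',(186,223),.147),('knobtop?',(189.2,213.8),.195),('pivot',(278.9,185.7),.215),('tip',(355.3,179.5),.190),('end',(242.2,188.6),.231)]:
    print(n,onz('top',*p,z).round(4))
print('side knob',onz('side',263,282,.195).round(4),'bar ends',onz('side',240+87/6,275+72/6,.147).round(4),onz('side',240+197/6,275+130/6,.147).round(4))
print('side tip',onz('side',235+144/4,120+127/4,.190).round(4),'end top',onz('side',235+89/4,120+404/4,.231).round(4))
# beam bar points
b=(W[...,2]>.18)&(W[...,2]<.245)&(W[...,1]<.1)&(W[...,1]>-.25)&(abs(W[...,0]-.53)<.05)
q=W[b]; 
for y0 in np.arange(-.24,.1,.02):
    s=q[(q[:,1]>=y0)&(q[:,1]<y0+.02)]
    if len(s): print(round(y0+.01,3),len(s),np.median(s,0).round(4),s[:,0].min().round(3),s[:,0].max().round(3))
E
```

```text
lid 365 [0.41388631 0.22924398 0.08604982] [0.48500865 0.30622426 0.10459498] ((0.4508708715438843, 0.26812615990638733), 0.03971335291862488)
high 89 [[0.48, 0.258, 0.153], [0.48, 0.256, 0.152], [0.477, 0.262, 0.15], [0.477, 0.259, 0.149], [0.477, 0.256, 0.149], [0.479, 0.255, 0.141], [0.474, 0.262, 0.151], [0.474, 0.259, 0.149], [0.477, 0.261, 0.129], [0.477, 0.258, 0.129], [0.471, 0.262, 0.149], [0.472, 0.26, 0.146], [0.468, 0.266, 0.147], [0.468, 0.262, 0.149], [0.459, 0.271, 0.196], [0.465, 0.265, 0.15], [0.465, 0.262, 0.149], [0.457, 0.274, 0.194], [0.457, 0.271, 0.193], [0.457, 0.268, 0.196], [0.457, 0.266, 0.191], [0.456, 0.262, 0.197], [0.462, 0.264, 0.151], [0.462, 0.262, 0.148], [0.454, 0.274, 0.193], [0.453, 0.27, 0.197], [0.454, 0.268, 0.195], [0.454, 0.265, 0.196], [0.454, 0.263, 0.19], [0.454, 0.259, 0.195], [0.455, 0.259, 0.182], [0.459, 0.264, 0.153], [0.45, 0.273, 0.198], [0.451, 0.271, 0.193], [0.451, 0.268, 0.195], [0.451, 0.265, 0.196], [0.451, 0.261, 0.197], [0.452, 0.26, 0.189], [0.452, 0.259, 0.184], [0.454, 0.26, 0.169]]
bar1 [0.4777 0.2566 0.147 ]
bar2 [0.41
[... 368 characters left out ...]
.1963] 0.543 0.559
-0.19 42 [ 0.5482 -0.1894  0.199 ] 0.54 0.558
-0.17 36 [ 0.5468 -0.1702  0.2009] 0.538 0.554
-0.15 41 [ 0.5432 -0.1512  0.2027] 0.535 0.553
-0.13 43 [ 0.5407 -0.1303  0.2058] 0.532 0.55
-0.11 42 [ 0.5377 -0.11    0.2092] 0.53 0.546
-0.09 45 [ 0.5328 -0.0895  0.2123] 0.514 0.546
-0.07 81 [ 0.5228 -0.0663  0.2218] 0.51 0.554
-0.05 79 [ 0.5312 -0.0523  0.2187] 0.511 0.554
-0.03 58 [ 0.5258 -0.026   0.2177] 0.504 0.546
-0.01 136 [ 0.5237 -0.0089  0.2213] 0.497 0.555
0.01 88 [0.5231 0.0082 0.2229] 0.501 0.556
0.03 42 [0.5215 0.031  0.2256] 0.514 0.529
0.05 44 [0.5188 0.0507 0.2271] 0.511 0.528
0.07 44 [0.5159 0.0697 0.2352] 0.508 0.524
0.09 41 [0.5144 0.0888 0.2358] 0.506 0.524
```

```bash
cat >> h.py <<'E'
from scipy.spatial.transform import Rotation as Ro
def down(a):  # tool pointing down, closing line y at world yaw a
    y=np.array([np.cos(a),np.sin(a),0]); z=np.array([0,0,-1.]); return Ro.from_matrix(np.c_[np.cross(y,z),y,z]).as_quat()
CAN=np.array([.449,.2672]); CA=-.306      # canister axis, crossbar yaw
TH=.1188; PIV=np.array([.5257,-.006]); BY=np.array([-np.sin(TH),np.cos(TH)])
E
python3 - <<'E'
from h import *
N=PIV+.0882*BY
for k in (0,np.pi):
    for p,a in [((*CAN,.188),CA),((*CAN,.299),CA),((*(N+.09*BY),.299),TH),((*N,.25),TH),((*(PIV-.15*BY),.26),TH)]:
        q=r.solve_ik(np.array(p),down(a+k)); print(k,np.array(p).round(3),None if q is None else np.round(q,2))
E
```

```text
0 [0.449 0.267 0.188] [ 0.39  0.4   1.63 -0.    1.11  0.7 ]
0 [0.449 0.267 0.299] [ 0.39  0.31  1.46 -0.    1.38  0.7 ]
0 [0.505 0.171 0.299] [ 0.18  0.33  1.43 -0.    1.39  0.06]
0 [0.515 0.082 0.25 ] [ 0.01  0.34  1.54 -0.    1.26 -0.11]
0 [ 0.543 -0.155  0.26 ] [-0.41  0.41  1.4  -0.    1.32 -0.53]
3.141592653589793 [0.449 0.267 0.188] [ 0.39  0.4   1.63 -0.    1.11 -2.45]
3.141592653589793 [0.449 0.267 0.299] [ 0.39  0.31  1.46 -0.    1.38 -2.45]
3.141592653589793 [0.505 0.171 0.299] [ 0.18  0.33  1.43 -0.    1.39 -3.08]
3.141592653589793 [0.515 0.082 0.25 ] [ 0.01  0.34  1.54 -0.    1.26  3.03]
3.141592653589793 [ 0.543 -0.155  0.26 ] [-0.41  0.41  1.4  -0.    1.32  2.61]
```

```bash
python3 - <<'E'
from h import *
N=PIV+.0882*BY
r.reach(np.array([*CAN,.30]),down(CA)); command_gripper(.05,30)
print(r.move_straight(np.array([*CAN,.188]),speed=.1,max_force=8))
s0=r.read_state(); command_gripper(0,30); s=r.read_state(); print(s['eef_pos'],s['grip_width'],s['grip_force'],s['contact_force'],s['time_s'])
r.move_straight(np.array([*CAN,.299]),speed=.1); r.hold(.3)
s=r.read_state(); print('lift',s['contact_force']-s0['contact_force'],s['torque'],s['grip_width'],s['time_s'])
r.move_straight(np.array([*(N+.09*BY),.299]),down(TH),speed=.1); r.hold(.4)
s=r.read_state(); print('pre',s['eef_pos'],s['contact_force']-s0['contact_force'],s['time_s'])
t,_=snap('top','top1'); b,_=snap('side','side1')
c=lambda im,x0,y0,x1,y1,k: cv2.resize(im[y0:y1,x0:x1],None,fx=k,fy=k,interpolation=cv2.INTER_CUBIC)
A=c(b[:,:,::-1],210,150,310,300,4);B=c(t[:,:,::-1],195,150,295,300,4); cv2.imwrite('pics/c3.png',np.hstack([A,B]))
E
```

```text
False
[0.44870941 0.26737633 0.18836141] 0.015579601820638783 30.588965713977814 [-3.05105771  0.4452388   3.47328979] 3.45
lift [ 0.60992594 -1.70970049 -6.22280833] [ 0.00031154  0.03749398 -0.05545042] 0.015100562177148112 5.0083
pre [0.50450828 0.1711038  0.29898607] [-0.18831842 -1.22079198 -6.8443035 ] 6.6667
```

View pics/c3.png

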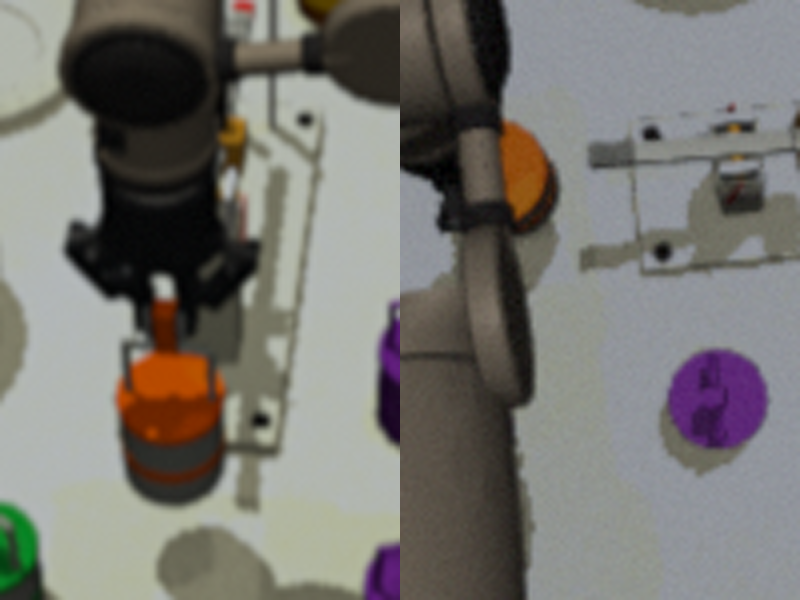

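c3 shows the canister held upright with its crossbar across the beam direction, its ends at about side pixels (241.5,236) and (263,240), and the beam end free ahead of it. Next I'll check the bar position, then hang the canister.

```bash
python3 - <<'E'
from h import *
a,b=onz('side',241.5,236.25,.258),onz('side',263,240,.258); print('bar',a.round(3),b.round(3),(a+b)/2)
N=PIV+.0882*BY; N2=PIV+.0906*BY
r.move_straight(np.array([*N,.299]),speed=.06); r.hold(.3)
s=r.read_state(); f0=s['contact_force']; print('over',s['eef_pos'],f0,s['time_s'])
print(r.move_straight(np.array([*N,.281]),speed=.04,max_force=5))
print(r.move_straight(np.array([*N2,.252]),speed=.02,max_force=6))
r.hold(.2); s=r.read_state(); print(s['eef_pos'],s['contact_force'],s['contact_force']-f0,s['time_s'])
t,_=snap('top','top2'); b,_=snap('side','side2')
c=lambda im,x0,y0,x1,y1,k: cv2.resize(im[y0:y1,x0:x1],None,fx=k,fy=k,interpolation=cv2.INTER_CUBIC)
cv2.imwrite('pics/c4.png',np.hstack([c(b[:,:,::-1],215,120,315,270,4),c(t[:,:,::-1],215,130,315,280,4)]))
E
```

```text
bar [0.532 0.175 0.258] [0.471 0.173 0.258] [0.501094   0.17365139 0.258     ]
over [0.51521931 0.08171189 0.29899665] [ 0.23812639  0.12268129 -7.59631152] 8.7167
False
True
[0.51462209 0.08468023 0.25676979] [ 0.11844093  3.01949061 -0.35458053] [-0.11968546  2.89680932  7.24173099] 10.5917
```

View pics/c4.png

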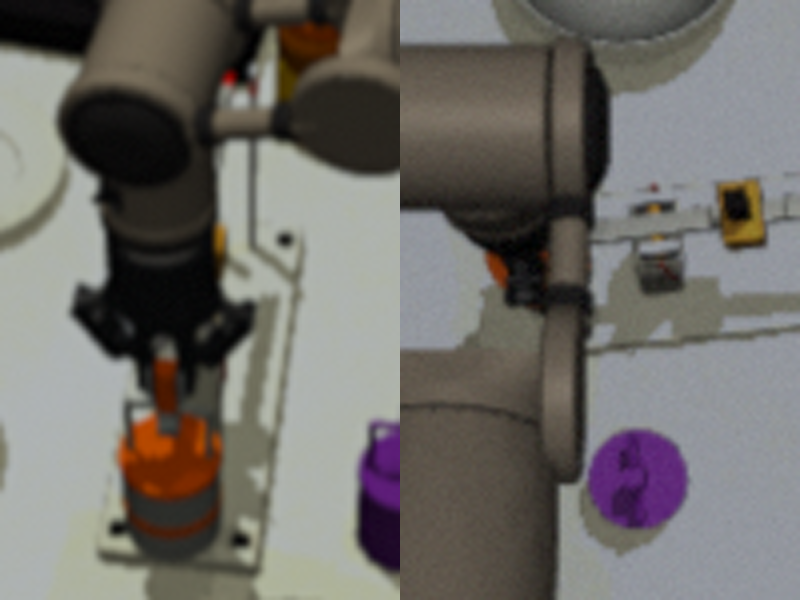

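c4 shows the crossbar in the notch area with the beam down on its load-side stop. The 3 N along the beam and the bar sitting 1.8 mm high mean it is on the pivot-side wall of the V. I'll ease it outwards and down, then let go.

```bash
python3 - <<'E'
from h import *
p=r.read_state()['eef_pos']
for k in range(3):
    p=p+np.array([*(BY*.0008),-.0006]); r.move_straight(p,speed=.01); r.hold(.1)
    s=r.read_state(); f=s['contact_force']; print(p,f,BY@f[:2])
    if BY@f[:2]<.7 : break
command_gripper(.05,30); r.hold(.2); s=r.read_state(); print(s['contact_force'],s['time_s'])
p=s['eef_pos']; r.move_straight(np.array([p[0],p[1],.33]),speed=.1)
r.reach(np.array([.38,-.10,.36]),down(TH)); s=r.read_state(); print(s['time_s'])
t,_=snap('top','top3'); b,_=snap('side','side3')
c=lambda im,x0,y0,x1,y1,k: cv2.resize(im[y0:y1,x0:x1],None,fx=k,fy=k,interpolation=cv2.INTER_CUBIC)
A=c(b[:,:,::-1],225,120,305,270,3.8);B=c(t[:,:,::-1],235,160,370,215,3.6);W=np.zeros((570,800,3),np.uint8);W[:A.shape[0],:A.shape[1]]=A;W[:B.shape[0],310:310+B.shape[1]]=B;W[200:,310:]=c(t[:,:,::-1],280,165,330,203,9.8)[:370,:490]
cv2.imwrite('pics/c5.png',W)
E
```

```text
[0.51454376 0.0854356  0.25618853] [-1.26684659  0.18957396  3.87109535] 0.33838537040623945
[-0.33507492 -1.03366898  0.17184135] 11.6917
13.5
```

View pics/c5.png

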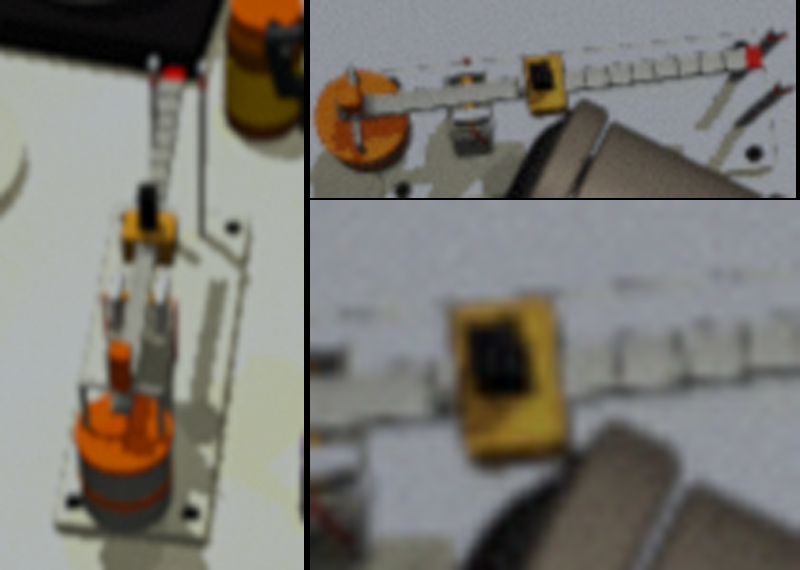

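c5 shows the canister hanging by its crossbar, released, with the beam on its load-down stop. The poise knob is near top pixel (299,181) and side pixel (264,173). I'll get the knob centre from depth.

```bash
cat >> h.py <<'E'
def cloud(f):
    d=np.load(f'pics/{f}_d.npy'); v,u=np.mgrid[0:420,0:560]; c=optics.camera_model(f[:-1].rstrip('0123456789'))
    P=(np.dstack([u,v,np.ones_like(u)])*d[...,None])@np.linalg.inv(c['K']).T; return (P-c['t'])@c['R']
def bf(q): # beam-frame coords
    q=np.asarray(q); dx=q[...,:2]-PIV; BX=np.array([BY[1],-BY[0]]); return np.stack([dx@BX,dx@BY,q[...,2]],-1)
E
python3 - <<'E'
from h import *
for f in('top3','side3'):
    W=bf(cloud(f)); 
    k=(abs(W[...,0])<.025)&(W[...,1]<-.02)&(W[...,1]>-.1)
    t=k&(W[...,2]>.268); q=W[t]; print(f,t.sum(),q.min(0).round(4),q.max(0).round(4),q.mean(0).round(4))
    m=k&(W[...,2]>.24)&(W[...,2]<.268); q=W[m]; print('mid',len(q),np.percentile(q,[2,50,98],axis=0).round(4) if len(q) else '')
    b=(abs(W[...,0])<.02)&(W[...,1]<-.1)&(W[...,1]>-.24)&(W[...,2]>.2); q=W[b]; print('bar',len(q),np.polyfit(q[:,1],q[:,2],1),q[:,0].mean(),np.polyfit(q[:,1],q[:,0],1))
    bl=k&(W[...,2]>.21)&(W[...,2]<.238); q=W[bl]
im=cv2.imread('pics/top3_full.png');v,u=np.nonzero((im.sum(2)<110)[165:195,290:315]); print('knob px',len(u),u.min()+290,u.max()+290,v.min()+165,v.max()+165)
print(bf(onz('top',299.0,180.7,.278)),bf(onz('side',225+147/3.8,120+190/3.8,.279)))
E
```

```text
top3 41 [-0.0083 -0.0614  0.2688] [ 0.0073 -0.0466  0.2866] [-0.001  -0.0541  0.2805]
mid 23 [[-0.0167 -0.072   0.24  ]
 [-0.0064 -0.0647  0.2427]
 [ 0.0199 -0.0513  0.2643]]
bar 285 [-0.1204205   0.22122878] 0.00042877267017585427 [0.00146137 0.00066955]
side3 40 [-0.0096 -0.0662  0.2683] [ 0.0061 -0.0438  0.2876] [-0.0024 -0.0534  0.2807]
mid 63 [[-0.0229 -0.0717  0.2404]
 [-0.0035 -0.0541  0.2455]
 [ 0.017  -0.0449  0.2671]]
bar 172 [-0.11777874  0.2238275 ] -0.0016889333420482754 [-0.0090911 -0.0032099]
knob px 49 296 307 178 194
[-0.0027529  -0.05517841  0.278     ] [-0.00222884 -0.05888677  0.279     ]
```

```bash
cat >> h.py <<'E'
def knob(d,phi,h=.042): # world pos of knob-axis point at height h above beam line
    c,s=np.cos(phi),np.sin(phi); y=-d*c-h*s; z=.215-d*s+h*c
    BX=np.array([BY[1],-BY[0]]); return np.array([*(PIV+BY*y-.0003*BX),z])
def shift(d,d2,phi):
    up=np.array([0,0,.006]); p=knob(d,phi,.047)+up; q=knob(d2,phi,.047)+up
    r.reach(p+[0,0,.06],down(TH)); command_gripper(.04,20)
    if r.move_straight(p,speed=.1,max_force=6): print('contact going down',r.read_state()['eef_pos'])
    f0=r.read_state()['contact_force']; command_gripper(0,20); s=r.read_state(); print('grip',s['grip_width'],s['grip_force'],s['contact_force']-f0)
    r.move_straight(q,speed=.035); s=r.read_state(); print('slid',s['contact_force']-f0,s['grip_width'])
    r.hold(.1); command_gripper(.04,20); r.hold(.2)
    r.move_straight(q+[0,0,.06],speed=.1); r.reach(np.array([.38,-.10,.36]),down(TH)); r.hold(.8)
def look(k):
    snap('top',f'top{k}'); snap('side',f'side{k}')
    for f in(f'top{k}',f'side{k}'):
        W=bf(cloud(f)); b=(abs(W[...,0])<.007)&(W[...,2]>.18)&(W[...,2]<.26)&(W[...,1]>-.235)
        q=W[b]; o=q[(q[:,1]<-.195)|((q[:,1]<-.025)&(q[:,1]>-.035))|((q[:,1]>.025)&(q[:,1]<.065))|((q[:,1]<-.08)&(q[:,1]>-.125))]
        pf=np.polyfit(o[:,1],o[:,2],1); res=o[:,2]-np.polyval(pf,o[:,1]); o=o[abs(res)<.006]; pf=np.polyfit(o[:,1],o[:,2],1)
        t=W[(abs(W[...,0])<.014)&(W[...,2]>np.polyval(pf,W[...,1])+.045)&(W[...,1]<-.03)&(W[...,2]<.31)]
        print(f,len(o),'tilt',np.arctan(pf[0]).round(4),'z0',pf[1].round(4),'knob',len(t),t.mean(0).round(4) if len(t) else '')
    print('t',r.read_state()['time_s'])
E
python3 - <<'E'
from h import *
shift(.0616,.163,-.12); look(4)
E
```

```text
grip 0.015866765691268787 23.443400859832764 [-4.14642913  0.10442543  2.72091836]
slid [-3.73044986  2.11592852 -0.6656431 ] 0.015489657323041698
top4 228 tilt -0.0582 z0 0.2215 knob 39 [ 1.000e-04 -1.581e-01  2.842e-01]
side4 102 tilt -0.0554 z0 0.2243 knob 32 [-0.0012 -0.1576  0.2856]
t 21.7083
```

```bash
python3 - <<'E'
from h import *
look(4)
shift(.162,.1723,-.057); look(5); r.hold(.7); look(6)
E
```

```text
top4 226 tilt -0.0579 z0 0.2214 knob 38 [ 1.000e-04 -1.580e-01  2.837e-01]
side4 92 tilt -0.0643 z0 0.2237 knob 32 [-0.0014 -0.1572  0.2861]
t 21.8083
grip 0.016008561302602232 24.35272067785263 [-2.01713754 -1.87122557  0.94331304]
slid [-3.07865729 -1.75839304  2.18452432] 0.01559044256086884
top5 226 tilt 0.0062 z0 0.2217 knob 36 [ 2.000e-04 -1.723e-01  2.738e-01]
side5 77 tilt 0.0089 z0 0.2243 knob 29 [-0.0008 -0.1721  0.2746]
t 27.35
top6 225 tilt 0.0055 z0 0.2213 knob 37 [ 0.0004 -0.172   0.2737]
side6 79 tilt 0.0025 z0 0.2242 knob 27 [-0.0009 -0.1716  0.2757]
t 28.15
```

```bash
python3 - <<'E'
from h import *
t=[];s=[]
for i in range(4):
    look(7)
b=cv2.imread('pics/side7_full.png')
c=lambda im,x0,y0,x1,y1,k: cv2.resize(im[y0:y1,x0:x1],None,fx=k,fy=k,interpolation=cv2.INTER_CUBIC)
A=c(b,225,120,305,270,3.8);B=c(b,255,125,290,155,13.5)
W=np.zeros((570,800,3),np.uint8);W[:570,:304]=A;W[:B.shape[0],310:310+B.shape[1]]=B;cv2.imwrite('pics/c6.png',W)
BX=np.array([BY[1],-BY[0]])
P=lambda x,y,z: w2px('side',[*(PIV+BX*x+BY*y),z])
for n,p in dict(tiplevel=P(0,-.23,.215),m1=P(-.022,-.25,.215),m2=P(.022,-.25,.215)).items(): print(n,p,(p-[255,125])*13.5+[310,0])
E
```

```text
top7 225 tilt 0.0065 z0 0.2213 knob 36 [ 0.0004 -0.1724  0.2732]
side7 72 tilt -0.0048 z0 0.2241 knob 26 [-0.0007 -0.173   0.2751]
t 28.25
top7 233 tilt 0.0055 z0 0.2213 knob 36 [ 0.0003 -0.1724  0.2732]
side7 81 tilt 0.0019 z0 0.2235 knob 26 [-0.0015 -0.1724  0.276 ]
t 28.35
top7 229 tilt 0.006 z0 0.2213 knob 36 [ 0.0003 -0.1723  0.2736]
side7 73 tilt 0.0028 z0 0.224 knob 28 [-0.0011 -0.1707  0.2757]
t 28.45
top7 227 tilt 0.0089 z0 0.2214 knob 37 [ 0.0005 -0.1721  0.2732]
side7 75 tilt 0.0 z0 0.2239 knob 26 [-0.0008 -0.1724  0.2757]
t 28.55
tiplevel [270.39492665 145.84146688] [517.83150976 281.35980282]
m1 [277.75329824 142.24883522] [617.16952631 232.85927545]
m2 [264.60115915 141.0658703 ] [439.61564847 216.88924901]
```

View pics/c6.png

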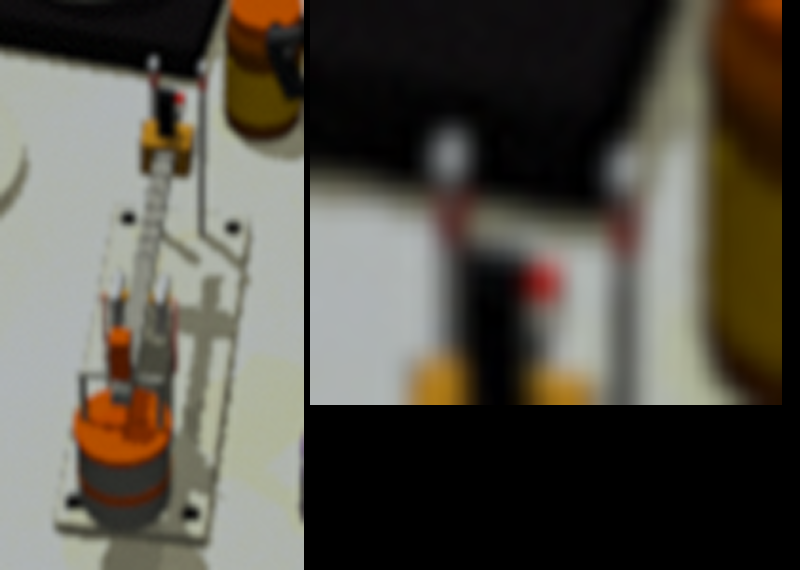

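c6 shows the red tip at crop (542,283), against a predicted level row of 281. The beam sits steady at about +0.005 rad (top) and 0.00 rad (side), so it's level within measurement. The canister is hanging and the arm is clear, so I'm handing in.

```bash
python3 -c "
from h import *
print(r.finish_job())"
```

```text
the job is handed in; nothing more can be done
None
```

The orange canister hangs in the notch, the poise is about 172 mm from the pivot (so the canister is roughly 0.77 kg), the beam stays level by itself to within about 0.006 rad, and the job was handed in at about 29 s.

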